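# Turn a specimen tote half round and nest it in the lower tote

## Robot

A 6-joint arm with a two-finger parallel gripper is mounted at the origin on the work surface. World frame = base frame: x ahead of the robot, y to its left, z up, the work surface at z = 0. Lengths are in mm, angles in rad, forces in N, time in s.
With the tool pointing down it reaches from about 350 to 875 mm from the base axis. Payload 4.2 kg.
Tool frame: the origin (TCP) lies midway between the tips of the shut fingers; the grasp point (between the pads) lies 19 mm behind it; z points along the fingers, y is the line along which they close (so a half turn about z gives the same grasp; the last joint's range is limited). The gripper opens to 85 mm and grips with 20 to 120 N. Pads are 22 mm wide; open, the fingers measure 114 mm over their backs; the gripper's body (76 mm by 85 mm) begins 54 mm behind the grasp point. The pads swing forward as they close: fully open they stand 13 mm farther back than shut.
Start: joints at [-0.895, 0.385, 0.008, 0, -1.194, -0.259], TCP at [253.035, -571.465, 231.312] pointing down, gripper open.
Joint ranges: [-3.14, 3.14], [-1.21, 2.06], [-1.07, 1.41], [-3.16, 2.05], [-2.99, -0.16], [-3.1, 3.1]. Speed limits (rad/s): [2.79, 2.79, 3.14, 3.14, 3.14, 3.14].

## Interface

Orientations are given as a unit quaternion [x, y, z, w].
In Python, from bench import arm, eyes, nets gives the robot as it stands.
- The arm moves only by the tool apply_moves, never from a script. Its arguments are lists of equal length, an entry for each row: "delta_rot": the turn, a rotation vector about the tool's x, y, z as a fraction of full scale, a list of three; "xyz": the shift along the tool's x, y, z as a fraction of full scale, a list of three; "hand": the gripper command: -1 is fully open, 1 is shut, values between are in proportion. In form: {"delta_rot": [[ax, ay, az], ...], "xyz": [[dx, dy, dz], ...], "hand": [hand, ...]}. A call has 1 to 20 rows; each row shifts and turns the commanded pose from where the row before left it, along the tool's axes as they then stand; what a row does not reach is not made up. Full scale, the value 1, is 0.025 m for a shift and 6 degrees for a turn. A row lasts 1/12 s, in which the tool goes at most 41.7 mm and 7.16 degrees, less where a joint would pass 70% of its speed; a pose out of reach is approached as far as the arm can. A call with a number of a shift or a turn outside -1 to 1 is refused whole. A call with a gripper value outside its range is refused whole. The fingers move at their own pace and stop on an object; the grip force is fixed at half the most. Time passes only in rows, so rows that do not move let the fingers close. It gives the time, the measured TCP pose, the force, the opening and the grip force at its end, in the units of the state.
- arm.read_state(): the state, without advancing time (a new reading comes with each control period).
- eyes.get_image(name): name is "scene" or "top" or "wrist"; returns a dict with "frame" (384x512x3 uint8, red, green, blue), "range_z" (384x512 float32, mm along the optical axis (not along the pixel's ray), 0 where there is no reading), "camera_matrix" (3x3 intrinsics, pixels), "R" (3x3) and "t" (3): a world point X has camera coordinates R X + t; the wrist camera has in their place "hand_eye" (4x4, takes a point from camera to tool coordinates, whose origin is the TCP and whose axes are the flange's). Camera axes: x right, y down, z forward; pixel columns grow to the right and rows downward; lengths in mm; the calibration is good to about 2 mm. A picture is of the moment at which its call begins: read the wrist's pose just before it.
- arm.job_done(): hands the job in; it is judged then, once.
Trained networks look in a picture, given as the dict that the camera call returned (one of the last four; its "shot" number tells which), for a name from the list of things; names that differ only in an ending like _2 or _b are one class to them, and where a whole thing is asked for, a point or a joint stands for the part that bears it (a point fixed in the world has none). Each returns a list of dicts, best first, with "score" (0 to 1); they miss things now and then, are a little off and sometimes report something else, mostly with a low value. They report only what shows in the picture. A call takes as long as a camera call.
- nets.look_for(name, picture): "bbox" ([left, top, right, bottom] in pixels, round what is visible of it).
- nets.masks_of(name, picture): "region" (384x512 bool, what is visible of it) and "bbox" ([left, top, right, bottom] in pixels, round what is visible of it).
The state is a dict: "clock": time; "joints": joint angles; "joint_vel": joint speeds; "joint_efforts": joint torques, N m; "position": TCP position; "ee_rot": TCP orientation; "contact_force": force on the tool from outside, world axes, zero at the start; "wrist_torque": the same for the moment, N m; "gripper_width": finger opening in mm; "grasp_force": force on a finger pad.
Only numpy, scipy, OpenCV 4.12 (cv2) and the standard library are available. Lean on these libraries where they do the work, as an engineer would, in place of code of your own. Each camera call takes 0.05 s, during which the arm holds its last target. There are 200 camera calls.

## Task

Put the empty specimen tote away inside the lower tote that is fixed to the bench: pick it up by its carrying bar, turn it half round so that its low end comes over the lower tote's low end (the other way round it would only stack on top), lower it gently and feel along the slotted rails until its lugs enter the slots, and push it down past the spring leaves until it sits fully home on the lower tote's floor. Keep hold of it until it is home rather than dropping it in, do not force it (never more than 40 N between the totes), then let go, and leave the other things on the bench alone.

Things in the scene. Friction and masses are not known exactly. Their poses are not given: they have to be found in the camera images.
- tote_centre (a point): Centre of the loose, empty grey plastic tote, 30 mm above its underside. Body 130 (x) x 64 (y) x 60 mm high, walls 3 mm, 0.2 to 0.33 kg; the +x end wall is low (28 mm high). Four lugs at the bottom edge, undersides flush: on each long side at x = -45 and +20 mm, each 15 mm long, 9 mm proud, 12 mm high. z up. Starts upright on the bench, about half a turn from the dock's yaw (within 0.6 rad).
- tote_bar (a point): Middle of the tote's rigid carrying bar, over the tote's centre, 95 mm above its underside. The bar runs along the tote's x: 130 mm long, 16 mm wide (y), 18 mm high, on a post at each end (16 mm wide); open space below it, its underside 26 mm above the tote's rim. Same axes as the tote.
- tote_low_end (a point): Point on the outer face of the tote's low end wall, 65 mm from the tote's centre along its +x, 30 mm above its underside (just over that wall's edge). Same axes as the tote.
- tote: The same tote; origin at the centre of its underside.
- dock: Lower tote, fixed to the bench: grey bin 202 (x) x 100 (y) mm, walls 4 mm thick and 40 mm high, its +x end wall low (18 mm). Origin at the centre of its underside, z up. A white slotted frame stands in it. Tote home: tote centre 38 mm above this origin; only standing on the rails: 73 mm. Over 40 N between the tote and the lower tote with its frame is too much.
- dock_rail_tops (a point): Middle of the dock, at the height of the rail tops (43 mm). Two rails along x, 10 mm thick, inner faces 34 mm either side of the middle; each has 18 mm wide slots, open to the bottom, at x = -45 and +20 mm from the frame's own middle. That middle lies 4 to 18 mm off the dock's middle along x; where is not reported (slots are seen from above). It shifts only under about 8 N.
- dock_floor (a point): Middle of the dock's inner floor, 8 mm above its underside. With the low ends together the tote's lugs go down the slots (1.5 mm spare each side along x; body 2 mm each side in y); otherwise they rest on the rails. A sprung steel leaf at each frame end grips the tote's ends from about 13 mm above home, crest 8 mm above home; its weight does not pass them, a push of about 8 N does.
- dock_low_end (a point): Top edge of the dock's low end wall, outer face: 101 mm from the dock's middle along its +x, 18 mm up. Same axes as the dock.
- jar: Bystander: small amber glass jar with white cap, 44 mm across, 60 mm high; origin at the centre of its underside. Leave alone.
- stage_block: Bystander: dark steel sample block 50 x 50 mm with an aluminium step and a brass stub, 48 mm high; origin at the centre of its underside. Leave alone.
- slide_box: Bystander: cardboard slide box 85 x 50 x 30 mm; origin at the centre of its underside. Leave alone.
- driver: Bystander: screwdriver lying on the bench, about 185 mm long along its x. Leave alone.

How it is judged (in metres and radians):
On the way, in this order (a step that is already met when the one before it is completed fails the run):
1. the tote is carried over the lower tote, turned so that the low ends are together, still above the rails (x of tote_low_end in the frame of dock above 0.035 m and horizontal distance between tote_centre and dock below 0.03 m and z of tote_centre in the frame of dock above 0.07 m), for 0.1 s.
2. the tote's lugs have gone down into the slots (z of tote_centre in the frame of dock below 0.065 m and horizontal distance between tote_centre and dock below 0.03 m), for 0.05 s.
At the end, for the whole second after the job is handed in: the tote stands nested in the lower tote with both low ends at the same end, its underside on the inner floor (within 3 mm), upright, within 22 mm of the lower tote's middle along its length and 6 mm across, released and at rest (z of tote_centre in the frame of dock between 0.034 and 0.041 m and x of tote_low_end in the frame of dock above 0.04 m and x of tote_centre in the frame of dock between -0.022 and 0.022 m and y of tote_centre in the frame of dock between -0.006 and 0.006 m and angle between tote_centre's own z axis and vertical below 0.04 rad and linear speed of tote below 0.01 m/s); the robot touches nothing.
It fails at once if more than 40 N between the tote and the lower tote (contact force between tote and dock above 40 N).
It fails at once if the tote is dropped or slammed into the lower tote (faster than 0.4 m/s while below the rail tops) (z of tote_centre in the frame of dock below 0.071 m and horizontal distance between tote_centre and dock below 0.04 m and linear speed of tote above 0.4 m/s).
It fails at once if another thing on the bench is pushed more than 20 mm (distance of any of jar, stage_block, slide_box, driver from where it was at the start of the episode above 0.02 m).
It also fails if it takes over 64 s, if anything falls off the work surface, if the arm or the gripper's body presses on something with over 40 N, if the wrist force passes 120 N, or if a joint passes its speed limit or range.

## Working session

There is one attempt and no reset: what is moved stays moved. The work goes in short steps, Python scripts to look and compute and a tool call to move; the robot and the scene stay as the last step left them, time stands still between calls to the robot, and variables do not carry over. Pictures are saved under pics/ and viewed, at most 10 in all, crops included, and the job is handed in when it is done.

Besides the shell and the picture viewer there is one more tool, called after "Request:" as name(argument=value, ...) on one line, values as JSON. apply_moves: Moves the arm, as the interface text tells. Its arguments: {"type":"object","properties":{"delta_rot":{"type":"array"},"xyz":{"type":"array"},"hand":{"type":"array"}},"required":["delta_rot","xyz","hand"]}

```bash
mkdir -p pics; cat > h.py <<'E'
import numpy as np, cv2
from bench import arm, eyes, nets
from scipy.spatial.transform import Rotation as Ro
def cloud(p, T=None):
    z=p["range_z"].astype(float); K=np.array(p["camera_matrix"]); v,u=np.mgrid[0:384,0:512]
    c=np.stack([(u-K[0,2])/K[0,0]*z,(v-K[1,2])/K[1,1]*z,z],-1)
    if T is not None: # wrist; T=(pos,quat)
        H=np.array(p["hand_eye"]); c=c@H[:3,:3].T+H[:3,3]
        return c@Ro.from_quat(T[1]).as_matrix().T+np.array(T[0]), z>0
    return (c-np.array(p["t"]))@np.array(p["R"]), z>0
E
python3 - <<'E'
from h import *
s=arm.read_state(); print({k:np.round(v,3) for k,v in s.items()})
top=eyes.get_image("top"); sc=eyes.get_image("scene")
cv2.imwrite("pics/a.png",np.vstack([top["frame"],sc["frame"]])[:,:,::-1][:, :])
P,ok=cloud(top)
np.savez("top.npz",P=P,ok=ok,f=top["frame"])
for n in ["tote","tote_bar","dock","jar","stage_block","slide_box","driver"]:
    for r in nets.masks_of(n,top)[:2]:
        m=r["region"]&ok; q=P[m]
        if len(q)==0: continue
        rc=cv2.minAreaRect(q[:,:2].astype(np.float32))
        print(n,round(r["score"],2),r["bbox"],"med",np.median(q,0).round(),"zmax",np.percentile(q[:,2],[2,50,98]).round(),"rect",[np.round(x) for x in rc])
i=cv2.imread("pics/a.png"); cv2.imwrite("pics/a1.png",cv2.resize(i,None,fx=.78,fy=.78))
E
```

```text
{'clock': np.float64(0.0), 'joints': array([-0.895,  0.386,  0.007, -0.   , -1.194, -0.259]), 'joint_vel': array([-0.003, -0.001,  0.   , -0.   ,  0.   , -0.001]), 'joint_efforts': array([-1.0000e-03, -3.9229e+01,  1.8840e+01,  4.1860e+00, -5.0000e-03,
       -0.0000e+00]), 'position': array([ 252.789, -570.965,  230.195]), 'ee_rot': array([-0.207,  0.978,  0.001, -0.   ]), 'contact_force': array([0.083, 0.322, 0.3  ]), 'wrist_torque': array([ 0.044, -0.013, -0.004]), 'grasp_force': np.float64(0.0), 'gripper_width': np.float64(85.377)}
tote 0.97 [163.9, 163.6, 202.5, 232.6] med [555. 166.  30.] zmax [ -1.  30. 106.] rect [array([568., 173.]), array([159.,  89.]), np.float64(3.0)]
tote_bar 0.76 [161.8, 166.2, 204.5, 230.3] med [555. 166.  35.] zmax [ -0.  35. 106.] rect [array([560., 165.]), array([139.,  74.]), np.float64(3.0)]
dock 0.94 [307.7, 138.2, 358.8, 233.1] med [ 579. -174.    9.] zmax [ 3.  9. 44.] rect [array([ 586., -177.]), array([110., 213.]), np.float64(85.0)]
dock 0.24 [158.1, 167.1, 206.0, 229.0] med [553. 166.  33.] zmax [ -1.  33. 106.] rect [array([560., 172.]), array([145.,  87.]), np.float64(4.0)]
jar 0.9 [238.2, 92.1, 261.1, 122.5] med [758.  12.  57.] zmax [-1. 57. 62.] rect [array([768.,   7.]), array([40., 57.]), np.float64(37.0)]
stage_block 0.76 [244.4, 271.4, 270.9, 293.7] med [374.   1.  31.] zmax [ 5. 31. 47.] rect [array([373.,   2.]), array([53., 52.]), np.float64(9.0)]
slide_box 0.79 [298.3, 88.1, 339.9, 129.0] med [ 759. -152.   29.] zmax [ 2. 29. 32.] rect [array([ 767., -154.]), array([93., 62.]), np.float64(26.0)]
driver 0.65 [151.8, 73.7, 164.8, 152.5] med [802. 234.  21.] zmax [-2. 21. 27.] rect [array([777., 239.]), array([ 32., 205.]), np.float64(86.0)]
```

View pics/a1.png

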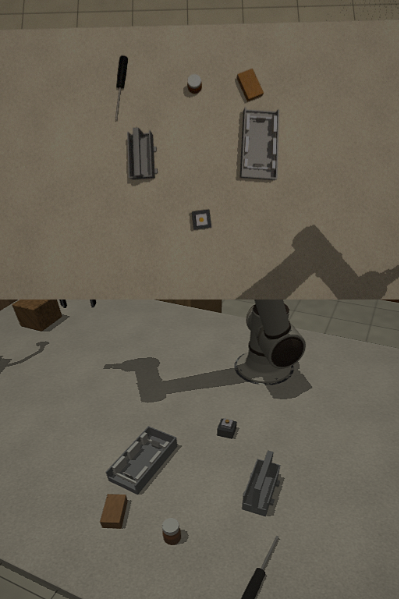

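The top view (upper half) shows the tote near (140,155) with its bar along world x, and the dock near (259,144), with jar, box, driver and block clear of both. Next I fit the yaw of each and find the low ends.

```bash
python3 - <<'E'
from h import *
d=np.load("top.npz"); P=d["P"];ok=d["ok"]; f=d["f"]
x,y,z=P[...,0],P[...,1],P[...,2]
def pca(m):
    q=P[m]; r=cv2.minAreaRect(q[:,:2].astype(np.float32)); c=q[:,:2].mean(0); w,v=np.linalg.eigh(np.cov((q[:,:2]-c).T)); return len(q),r,q.mean(0).round(1),np.arctan2(v[1,1],v[0,1]).round(3)
bar=ok&(abs(x-560)<110)&(abs(y-166)<80)&(z>85); print("bar",pca(bar))
t=ok&(abs(x-560)<110)&(abs(y-166)<80)&(z>15)&(z<75)
dk=ok&(abs(x-586)<140)&(abs(y+177)<90)&(z>6); print("dock",pca(dk))
dt=ok&(abs(x-586)<140)&(abs(y+177)<90)&(z>30);print("dock rails",pca(dt))
def prof(m,c,a):
    q=P[m]; e=np.array([np.cos(a),np.sin(a)]); n=np.array([-e[1],e[0]])
    l=(q[:,:2]-c)@e; w=(q[:,:2]-c)@n
    for b in range(-120,120,8):
        k=(l>=b)&(l<b+8)
        if k.any(): print(b,k.sum(),"zmax",q[k,2].max().round(),"central zmax",(q[k&(abs(w)<25),2].max().round() if (k&(abs(w)<25)).any() else None),"off-bar",(q[k&(abs(w)>11)&(abs(w)<24),2].max().round() if (k&(abs(w)>11)&(abs(w)<24)).any() else None))
n,r,c,a=pca(bar); print("tote"); prof(ok&(abs(x-560)<110)&(abs(y-166)<80)&(z>3),c[:2],a)
n,r,c,a=pca(dk); print("dock"); prof(dk,np.array(r[0]),a)
big=lambda a,b,c,d_: cv2.resize(f[c:d_,a:b,::-1],None,fx=5,fy=5,interpolation=cv2.INTER_CUBIC)
cv2.imwrite("pics/b.png",np.hstack([big(150,220,130,240),big(295,375,130,240)]))
E
```

```text
bar (549, ((554.8347778320312, 169.04559326171875), (129.02658081054688, 16.617488861083984), 2.637498140335083), array([554.2, 168. , 102.3]), np.float64(-3.093))
dock (3619, ((603.5250244140625, -173.81854248046875), (100.7072982788086, 243.34571838378906), 84.62300872802734), array([ 583.9, -173. ,   20. ]), np.float64(3.075))
dock rails (1113, ((602.506103515625, -173.74961853027344), (100.71206665039062, 240.96029663085938), 84.60889434814453), array([ 577.2, -172.5,   39.3]), np.float64(3.054))
tote
-120 1 zmax 3.0 central zmax None off-bar None
-112 9 zmax 5.0 central zmax 4.0 off-bar 3.0
-104 5 zmax 4.0 central zmax 4.0 off-bar None
-96 4 zmax 5.0 central zmax 3.0 off-bar 3.0
-88 7 zmax 5.0 central zmax 3.0 off-bar 3.0
-80 3 zmax 4.0 central zmax 4.0 off-bar 4.0
-72 36 zmax 105.0 central zmax 105.0 off-bar 29.0
-64 143 zmax 107.0 central zmax 107.0 off-bar 25.0
-56 92 zmax 107.0 central zmax 107.0 off-bar 7.0
-48 104 zmax 106.0 central zmax 106.0 off-bar 6.0
-40 95 zmax 106.0 central zmax 106.0 off-bar 6.0
-32 90 zmax 107.0 central zmax 107.0 off-bar 4.0
-24 107 zmax 106.0 ce
[... 1437 characters left out ...]
tral zmax 13.0 off-bar 13.0
8 135 zmax 45.0 central zmax 10.0 off-bar 10.0
16 145 zmax 45.0 central zmax 10.0 off-bar 10.0
24 133 zmax 45.0 central zmax 11.0 off-bar 10.0
32 149 zmax 46.0 central zmax 12.0 off-bar 11.0
40 143 zmax 46.0 central zmax 11.0 off-bar 11.0
48 159 zmax 47.0 central zmax 11.0 off-bar 10.0
56 127 zmax 42.0 central zmax 12.0 off-bar 11.0
64 118 zmax 44.0 central zmax 11.0 off-bar 11.0
72 142 zmax 45.0 central zmax 18.0 off-bar 17.0
80 141 zmax 46.0 central zmax 32.0 off-bar 32.0
88 196 zmax 44.0 central zmax 21.0 off-bar 20.0
96 136 zmax 41.0 central zmax 12.0 off-bar 12.0
104 126 zmax 43.0 central zmax 12.0 off-bar 12.0
112 114 zmax 43.0 central zmax 43.0 off-bar 43.0
```

View pics/b.png

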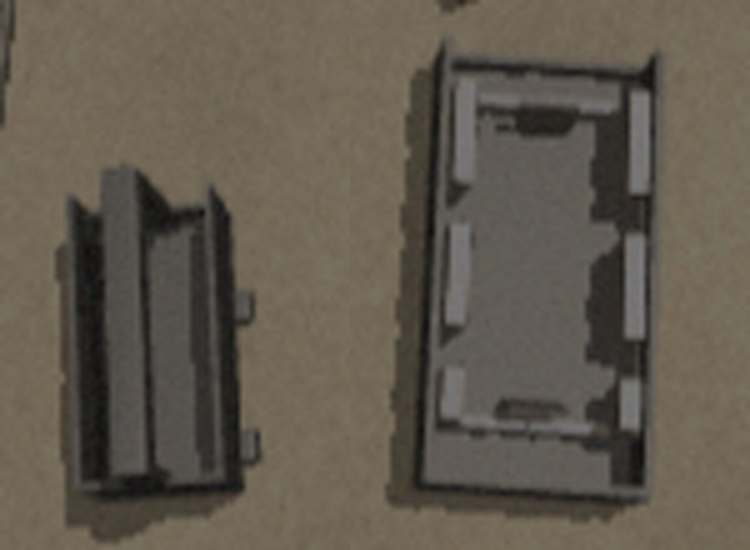

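The crop shows both low ends apparently at the top (tote row ~200, dock row ~65), which contradicts the stated half turn. I'll check that with the scene camera and the lug and slot positions.

```bash
python3 - <<'E'
from h import *
sc=eyes.get_image("scene"); P2,ok2=cloud(sc)
f=sc["frame"]
b=lambda a,b_,c,d_: cv2.resize(f[c:d_,a:b_,::-1],None,fx=4,fy=4,interpolation=cv2.INTER_CUBIC)
cv2.imwrite("pics/c.png",cv2.convertScaleAbs(np.hstack([b(130,230,160,260),b(300,370,190,290)]),alpha=1.7))
d=np.load("top.npz"); P1,ok1=d["P"],d["ok"]
def lp(P,ok,c,a):
    e=np.array([np.cos(a),np.sin(a)]); n=np.array([-e[1],e[0]]); q=P[...,:2]-c
    return q@e,q@n,P[...,2]
for nm,P,ok in(("top",P1,ok1),("scene",P2,ok2)):
    print(nm)
    l,w,z=lp(P,ok,np.array([554.5,168.5]),0.047)
    for s in (-1,1):
        for A in (62,):
            k=ok&(abs(s*l-A)<7)&(abs(w)>12)&(abs(w)<27); print("tote end",s,k.sum(),np.percentile(z[k],[50,80,95,99]).round() if k.any() else 0)
        k=ok&(s*w>35)&(s*w<43)&(z>6)&(z<16)&(abs(l)<70); print("lug side",s,np.histogram(l[k],np.arange(-70,75,5))[0])
    print("lug hist bins start -70 step 5")
    l,w,z=lp(P,ok,np.array([585,-173.]),-0.09)
    k=ok&(abs(w)<45)&(abs(l)<125)&(z>28)&(z<50); 
    for s in (-1,1):
        k=ok&(abs(s*w-39)<4)&(abs(l)<118); print("rail side",s,[(int(b0),int(np.median(z[k&(l>=b0)&(l<b0+6)])) if (k&(l>=b0)&(l<b0+6)).any() else None) for b0 in range(-118,118,6)])
    k=ok&(abs(w)<25); print("mid",[(int(b0),int(np.percentile(z[k&(l>=b0)&(l<b0+5)],90)) if (k&(l>=b0)&(l<b0+5)).any() else None) for b0 in range(-125,125,5)])
    k=ok&(abs(l)<90)&(z>34)&(abs(w)<70); wa=w[k]; print("w extent",np.percentile(wa,[0.5,99.5]))
    for s in(-1,1):
        kk=k&(s*w>42); print("wall line",s,np.polyfit(l[kk],w[kk],1))
E
```

```text
top
tote end -1 83 [23. 57. 61. 61.]
lug side -1 [0 0 0 3 6 7 4 0 0 0 0 0 0 0 0 0 2 6 7 2 0 0 0 0 0 0 0 0]
tote end 1 28 [14. 26. 29. 31.]
lug side 1 [0 0 0 0 0 0 0 0 0 0 0 0 0 0 0 0 0 0 0 0 0 0 0 0 0 0 0 0]
lug hist bins start -70 step 5
rail side -1 [(-118, 0), (-112, -1), (-106, 19), (-100, 10), (-94, 7), (-88, 7), (-82, 6), (-76, 26), (-70, 42), (-64, 43), (-58, 42), (-52, 6), (-46, 7), (-40, 6), (-34, 35), (-28, 41), (-22, 40), (-16, 41), (-10, 42), (-4, 41), (2, 41), (8, 41), (14, 7), (20, 7), (26, 9), (32, 43), (38, 41), (44, 40), (50, 41), (56, 40), (62, 42), (68, 42), (74, 41), (80, 6), (86, 7), (92, 11), (98, 12), (104, 0), (110, 0), (116, -2)]
rail side 1 [(-118, 0), (-112, 0), (-106, 17), (-100, 40), (-94, 5), (-88, 6), (-82, 8), (-76, 33), (-70, 41), (-64, 41), (-58, 41), (-52, None), (-46, 7), (-40, 7), (-34, 40), (-28, 42), (-22, 41), (-16, 42), (-10, 41), (-4, 42), (2, 42), (8, 42), (14, 9), (20, 6), (26, 7), (32, 40), (38, 42), (44, 42), (50, 42), (56, 42), (62, 40), (68, 41), (74, 41), (80, None), (86, 7), (92, 9), (98, 14), (104, 0), (110, 0), (116, -1)]
mid [(-125
[... 1710 characters left out ...]
98, 9), (104, 0), (110, 0), (116, 0)]
mid [(-125, None), (-120, None), (-115, None), (-110, None), (-105, 40), (-100, 39), (-95, 10), (-90, 10), (-85, 10), (-80, None), (-75, 20), (-70, 31), (-65, 30), (-60, 16), (-55, 9), (-50, 10), (-45, 9), (-40, 9), (-35, 9), (-30, 10), (-25, 10), (-20, 10), (-15, 10), (-10, 9), (-5, 10), (0, 10), (5, 10), (10, 10), (15, 10), (20, 10), (25, 10), (30, 10), (35, 9), (40, 9), (45, 9), (50, 9), (55, 9), (60, 9), (65, 17), (70, 32), (75, 20), (80, 18), (85, 10), (90, 13), (95, 18), (100, 12), (105, 2), (110, 1), (115, 2), (120, 1)]
w extent [-53.03491503  48.97347526]
wall line -1 [ 2.08856811e-03 -4.79417723e+01]
wall line 1 [-2.69720857e-03  4.60458897e+01]
```

View pics/c.png

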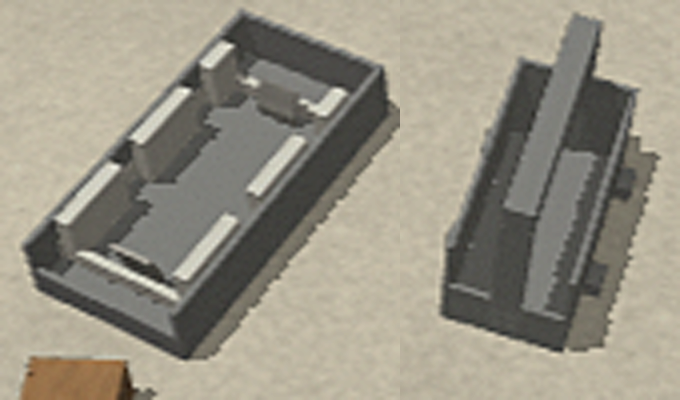

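Both cameras agree: in this crop the tote's low front wall is near (500,300) and the dock's near (100,330), so both low ends point to world +x. The yaws are about +0.05 for the tote and -0.09 for the dock. The "half turn" in the text doesn't match the scene. Turning it would put the low ends opposite, so I'll turn only about -8°, which is what the goal needs. Now I move to above the bar.

Request:
apply_moves(delta_rot=[[0,0,0.88],[0,0,0.88],[0,0,0.88],[0,0,0.88],[0,0,0],[0,0,0],[0,0,0],[0,0,0],[0,0,0],[0,0,0],[0,0,0],[0,0,0],[0,0,0],[0,0,0],[0,0,0],[0,0,0],[0,0,0],[0,0,0],[0,0,0],[0,0,0]], xyz=[[0,0,0],[0,0,0],[0,0,0],[0,0,0],[-0.4,0.85,0],[-0.4,0.85,0],[-0.4,0.85,0],[-0.4,0.85,0],[-0.4,0.85,0],[-0.4,0.85,0],[-0.4,0.85,0],[-0.4,0.85,0],[-0.4,0.85,0],[-0.4,0.85,0],[-0.4,0.85,0],[-0.4,0.85,0],[-0.4,0.85,0],[-0.4,0.85,0],[-0.4,0.85,0],[-0.4,0.85,0]], hand=[-1,-1,-1,-1,-1,-1,-1,-1,-1,-1,-1,-1,-1,-1,-1,-1,-1,-1,-1,-1])

```text
clock: 2.17
position: [396.8, -223.1, 231.6]
ee_rot: [-0.024, 1.0, -0.0, 0.0]
contact_force: [0.4, -0.3, 0.1]
gripper_width: 85.4
grasp_force: 0.0
```

Request:
apply_moves(delta_rot=[[0,0,0],[0,0,0],[0,0,0],[0,0,0],[0,0,0],[0,0,0],[0,0,0],[0,0,0],[0,0,0],[0,0,0],[0,0,0],[0,0,0],[0,0,0],[0,0,0],[0,0,0],[0,0,0],[0,0,0],[0,0,0],[0,0,0],[0,0,0]], xyz=[[-0.4,0.85,0],[-0.4,0.85,0],[-0.4,0.85,0],[-0.4,0.85,0],[-0.4,0.85,0],[-0.4,0.85,0],[-0.4,0.85,0],[-0.4,0.85,0],[-0.4,0.85,0],[-0.4,0.85,0],[-0.4,0.85,0],[-0.4,0.85,0],[-0.4,0.85,0],[-0.4,0.85,0],[-0.4,0.85,0],[-0.4,0.85,0],[-0.4,0.85,0],[-0.4,0.85,0],[0,0,0],[0,0,0]], hand=[-1,-1,-1,-1,-1,-1,-1,-1,-1,-1,-1,-1,-1,-1,-1,-1,-1,-1,-1,-1])

```text
clock: 3.83
position: [557.9, 167.5, 230.8]
ee_rot: [-0.025, 1.0, -0.0, -0.0]
contact_force: [-0.3, 0.4, -0.3]
gripper_width: 85.3
grasp_force: 0.0
```

```bash
python3 - <<'E'
from h import *
s=arm.read_state(); T=(s["position"],s["ee_rot"]); p=eyes.get_image("wrist")
print(s["clock"],s["position"],s["ee_rot"],s["contact_force"])
P,ok=cloud(p,T); k=ok&(P[...,2]>88)&(P[...,2]<118)&(np.hypot(P[...,0]-554,P[...,1]-168)<100)
q=P[k]; print(len(q)); 
if len(q): print(q.mean(0),cv2.minAreaRect(q[:,:2].astype(np.float32)))
cv2.imwrite("pics/d.png",p["frame"][:,:,::-1])
R=Ro.from_quat(T[1]).as_matrix(); print(R.round(4))
E
```

```text
3.8333 [557.90621478 167.48604084 230.82314236] [-2.48103648e-02  9.99692101e-01 -1.58337037e-04 -3.51782478e-04] [-0.32007897  0.36592456 -0.28000384]
1907
[549.84817425 166.69895658 102.26920403] ((554.9801635742188, 166.96299743652344), (129.75245666503906, 15.942435264587402), 2.899653673171997)
[[-9.988e-01 -4.960e-02 -7.000e-04]
 [-4.960e-02  9.988e-01 -3.000e-04]
 [ 7.000e-04 -3.000e-04 -1.000e+00]]
```

View pics/d.png

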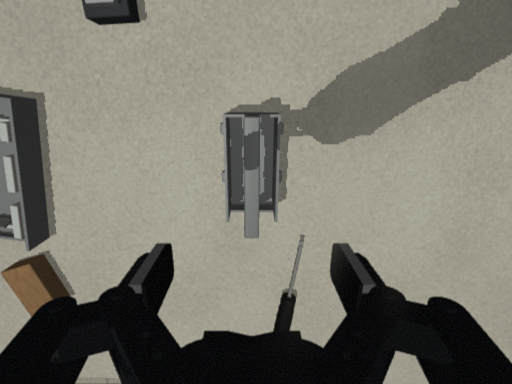

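The wrist view shows the bar running from about (252,115) to (252,238), upright and parallel to the tool's x. It is centred at world (555,167) with yaw 2.9°, so I descend and grip.

Request:
apply_moves(delta_rot=[[0,0,0],[0,0,0],[0,0,0],[0,0,0],[0,0,0],[0,0,0],[0,0,0],[0,0,0],[0,0,0],[0,0,0],[0,0,0],[0,0,0],[0,0,0],[0,0,0],[0,0,0],[0,0,0],[0,0,0],[0,0,0],[0,0,0],[0,0,0]], xyz=[[0.12,-0.02,0.7],[0,0,0.7],[0,0,0.7],[0,0,0.7],[0,0,0.7],[0,0,0.7],[0,0,0.7],[0,0,0.6],[0,0,0.4],[0,0,0.2],[0,0,0],[0,0,0],[0,0,0],[0,0,0],[0,0,0],[0,0,0],[0,0,0],[0,0,0],[0,0,0],[0,0,0]], hand=[-1,-1,-1,-1,-1,-1,-1,-1,-1,-1,-1,1,1,1,1,1,1,1,1,1])

```text
clock: 5.55
position: [555.2, 166.3, 79.2]
ee_rot: [-0.024, 1.0, 0.0, 0.0]
contact_force: [-0.1, 1.9, 2.4]
gripper_width: 15.0
grasp_force: 61.0
```

Request:
apply_moves(delta_rot=[[0,0,0],[0,0,0],[0,0,0],[0,0,0],[0,0,0],[0,0,0.46],[0,0,0.46],[0,0,0.46],[0,0,0],[0,0,0],[0,0,0],[0,0,0],[0,0,0],[0,0,0],[0,0,0],[0,0,0],[0,0,0],[0,0,0],[0,0,0]], xyz=[[0,0,-0.2],[0,0,-0.5],[0,0,-0.8],[0,0,-0.8],[0,0,-0.8],[0,0,-0.8],[0,0,-0.8],[0,0,-0.3],[-0.16,-0.6,0],[-0.16,-0.84,0],[-0.16,-0.84,0],[-0.16,-0.84,0],[-0.16,-0.84,0],[-0.16,-0.84,0],[-0.16,-0.84,0],[-0.16,-0.7,0],[0,-0.4,0],[0,0,0],[0,0,0]], hand=[1,1,1,1,1,1,1,1,1,1,1,1,1,1,1,1,1,1,1])

```text
clock: 7.13
position: [569.8, -5.2, 203.1]
ee_rot: [0.049, 0.999, 0.0, -0.001]
contact_force: [-0.8, -0.0, -2.9]
gripper_width: 14.9
grasp_force: 60.2
```

```bash
python3 - <<'E'
from h import *
s=arm.read_state(); T=(s["position"],s["ee_rot"]); p=eyes.get_image("wrist")
print(s["clock"],s["position"],s["ee_rot"],s["contact_force"],s["grasp_force"])
R=Ro.from_quat(T[1]).as_matrix(); print(R.round(4))
P,ok=cloud(p,T); np.savez("w.npz",P=P,ok=ok,f=p["frame"],pos=T[0],q=T[1])
cv2.imwrite("pics/e.png",p["frame"][:,:,::-1])
k=ok&(P[...,2]>33)&(P[...,2]<55)&(P[...,1]<-100); q=P[k]; print(len(q)); 
print(cv2.minAreaRect(q[:,:2].astype(np.float32)))
# carried tote in tool frame: bar
b=(P-T[0])@R; kb=ok&(abs(b[...,2]+25)<8)&(abs(b[...,1])<30)&(abs(b[...,0])<80); q=b[kb]; print("bar tool",len(q), cv2.minAreaRect(q[:,:2].astype(np.float32)) if len(q) else 0)
E
```

```text
7.1333 [569.81366598  -5.20181842 203.13085365] [ 4.87973777e-02  9.98808341e-01  2.22019918e-05 -8.44837995e-04] [-0.79849331 -0.02758847 -2.89124253] 60.2019739151001
[[-9.952e-01  9.750e-02 -1.700e-03]
 [ 9.750e-02  9.952e-01  1.000e-04]
 [ 1.700e-03 -0.000e+00 -1.000e+00]]
4184
((583.46630859375, -174.55335998535156), (101.5517578125, 201.67132568359375), 84.58274841308594)
bar tool 7172 ((11.630348205566406, 1.0061893463134766), (105.07711791992188, 41.01348876953125), 13.595905303955078)
```

View pics/e.png

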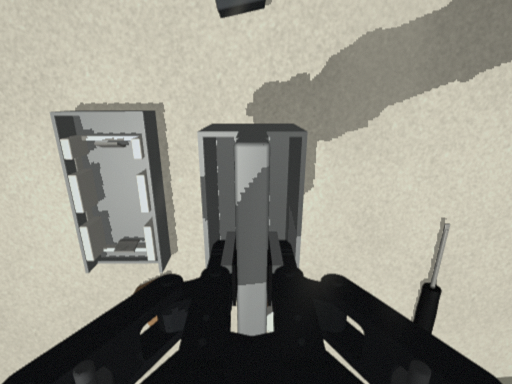

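The picture shows the tote held with its high end near row 130, and the dock unobstructed at columns 55-170, rows 110-270, low end at the bottom for both. Now I measure the slots from this same picture.

```bash
python3 - <<'E'
from h import *
d=np.load("w.npz"); P,ok=d["P"],d["ok"]; R=Ro.from_quat(d["q"]).as_matrix(); pos=d["pos"]
a=np.radians(-5.42); c=np.array([583.47,-174.55]); e=np.array([np.cos(a),np.sin(a)]); n=np.array([-e[1],e[0]])
l=(P[...,:2]-c)@e; w=(P[...,:2]-c)@n; z=P[...,2]
k=ok&(z>38)&(z<50)&(abs(l)<90)&(abs(w)>32)&(abs(w)<45)
for s in(-1,1):
    kk=k&(s*w>0); h,_=np.histogram(l[kk],np.arange(-90,92,3)); print(s,dict(zip(range(-90,90,3),h.tolist())))
    print("rail w", np.percentile(w[kk],[2,50,98]), "z",np.median(z[kk]))
    for lo,hi in((-62,-28),(5,40)):
        x=np.sort(l[kk&(l>lo)&(l<hi)]); g=np.diff(x); i=g.argmax(); print("gap",x[i],x[i+1],"mid",(x[i]+x[i+1])/2)
b=(P-pos)@R
kb=ok&(abs(b[...,1])<6)&(b[...,2]>-34)&(b[...,2]<-18)&(b[...,0]>15)&(b[...,0]<80); q=b[kb]; print("bar",len(q),np.percentile(q[:,0],[50,98,100]),np.median(q[:,2]),)
kb=ok&(abs(b[...,1])<15)&(b[...,2]>-36)&(b[...,2]<-18)&(b[...,0]>25)&(b[...,0]<62);q=b[kb];print("bar y",np.percentile(q[:,1],[1,50,99]),"slope",np.polyfit(q[:,0],q[:,1],1), "tilt",np.polyfit(q[:,0],q[:,2],1))
kb=ok&(abs(b[...,1])<45)&(abs(b[...,2]-18)<6)&(b[...,0]>0)&(b[...,0]<80); q=b[kb]; print("rim",len(q),np.percentile(q[:,0],[98,100]),np.percentile(q[:,1],[1,99]),np.median(q[:,2]))
rm=cv2.minAreaRect(q[:,:2].astype(np.float32)); print(rm)
E
```

```text
-1 {-90: 0, -87: 0, -84: 0, -81: 0, -78: 0, -75: 9, -72: 31, -69: 24, -66: 30, -63: 31, -60: 29, -57: 25, -54: 30, -51: 11, -48: 1, -45: 0, -42: 0, -39: 0, -36: 0, -33: 17, -30: 28, -27: 24, -24: 27, -21: 20, -18: 27, -15: 25, -12: 22, -9: 26, -6: 23, -3: 28, 0: 20, 3: 24, 6: 21, 9: 24, 12: 17, 15: 0, 18: 0, 21: 0, 24: 0, 27: 0, 30: 1, 33: 31, 36: 21, 39: 21, 42: 18, 45: 18, 48: 21, 51: 25, 54: 19, 57: 19, 60: 21, 63: 19, 66: 22, 69: 18, 72: 17, 75: 16, 78: 23, 81: 2, 84: 0, 87: 2}
rail w [-43.40136374 -37.52746601 -33.2855097 ] z 41.36558461697123
gap -47.455402097573995 -31.631067697008735 mid -39.54323489729136
gap 14.449097090422006 32.64591355177868 mid 23.547505321100346
1 {-90: 0, -87: 0, -84: 0, -81: 0, -78: 0, -75: 9, -72: 26, -69: 23, -66: 30, -63: 30, -60: 20, -57: 27, -54: 30, -51: 8, -48: 0, -45: 0, -42: 0, -39: 0, -36: 0, -33: 17, -30: 23, -27: 26, -24: 21, -21: 25, -18: 20, -15: 26, -12: 21, -9: 24, -6: 19, -3: 25, 0: 22, 3: 20, 6: 25, 9: 18, 12: 18, 15: 0, 18: 0, 21: 0, 24: 0, 27: 0, 30: 1, 33: 28, 36: 17, 39: 23, 42: 18, 45: 17, 48: 20, 51: 20, 54: 18, 57: 18, 60: 18, 63: 20, 66: 14, 69: 16, 72: 18, 75: 18, 78: 14, 81: 0, 84: 0, 87: 0}
rail w [34.74363833 40.09905156 44.3090537 ] z 41.42311106862769
gap -49.93157603699357 -31.638870286393274 mid -40.78522316169342
gap 14.400486379451811 32.901159470916284 mid 23.65082292518405
bar 2754 [42.47274275 64.14910849 64.57984752] -23.493706142718512
bar y [-7.79649677 -0.23412105  7.77049549] slope [-0.00031446 -0.01555825] tilt [-2.54154010e-03 -2.32725739e+01]
rim 1604 [64.59947389 64.73647184] [-31.79563623  32.07970506] 20.618681120279675
((32.4151725769043, 0.17786026000976562), (64.45404052734375, 64.6065673828125), 89.94512176513672)
```

Request:
apply_moves(delta_rot=[[0,0,-0.03],[0,0,0],[0,0,0],[0,0,0],[0,0,0],[0,0,0],[0,0,0],[0,0,0],[0,0,0],[0,0,0],[0,0,0],[0,0,0],[0,0,0],[0,0,0],[0,0,0],[0,0,0],[0,0,0]], xyz=[[-0.15,-0.5,0],[-0.15,-0.85,0],[-0.15,-0.85,0],[-0.15,-0.85,0],[-0.15,-0.85,0],[-0.15,-0.85,0],[-0.15,-0.85,0],[-0.15,-0.66,0],[-0.15,-0.4,0],[0,0,0],[0,0,0.6],[0,0,0.7],[0,0,0.7],[0,0,0.5],[0,0,0.3],[0,0,0],[0,0,0]], hand=[1,1,1,1,1,1,1,1,1,1,1,1,1,1,1,1,1])

```text
clock: 8.6
position: [588.9, -173.1, 134.0]
ee_rot: [0.046, 0.999, -0.0, -0.0]
contact_force: [0.1, 0.6, -2.6]
gripper_width: 14.8
grasp_force: 60.1
```

```bash
python3 - <<'E'
from h import *
s=arm.read_state(); T=(s["position"],s["ee_rot"]); p=eyes.get_image("wrist")
R=Ro.from_quat(T[1]).as_matrix(); print(s["clock"],T[0],R.round(4)[:2],s["contact_force"])
tc=T[0]+R@np.array([-.3,.1,0]); print("tote",tc,"err to frame mid",np.array([587.37,-174.22])-tc[:2])
P,ok=cloud(p,T); a=np.radians(-5.42); c=np.array([583.47,-174.55]); e=np.array([np.cos(a),np.sin(a)]); n=np.array([-e[1],e[0]])
l=(P[...,:2]-c)@e; w=(P[...,:2]-c)@n; z=P[...,2]
for s_ in(-1,1):
    k=ok&(z>38)&(z<48)&(abs(l)<90)&(s_*w>34)&(s_*w<45); print(s_,dict(zip(range(-90,90,3),np.histogram(l[k],np.arange(-90,92,3))[0].tolist())))
cv2.imwrite("pics/f.png",p["frame"][:,:,::-1])
E
```

```text
8.6 [ 588.94147586 -173.105863    133.96534787] [[-9.958e-01  9.180e-02 -1.000e-04]
 [ 9.180e-02  9.958e-01 -2.000e-04]] [ 0.06517698  0.57878543 -2.56718642]
tote [ 589.24938917 -173.03382559  133.96531083] err to frame mid [-1.87938917 -1.18617441]
-1 {-90: 0, -87: 0, -84: 0, -81: 0, -78: 0, -75: 11, -72: 46, -69: 42, -66: 42, -63: 50, -60: 48, -57: 24, -54: 6, -51: 0, -48: 0, -45: 0, -42: 0, -39: 0, -36: 0, -33: 0, -30: 0, -27: 0, -24: 0, -21: 0, -18: 0, -15: 0, -12: 0, -9: 0, -6: 0, -3: 0, 0: 0, 3: 0, 6: 0, 9: 0, 12: 0, 15: 0, 18: 0, 21: 0, 24: 0, 27: 0, 30: 0, 33: 0, 36: 0, 39: 0, 42: 0, 45: 0, 48: 0, 51: 0, 54: 0, 57: 0, 60: 0, 63: 0, 66: 0, 69: 0, 72: 0, 75: 0, 78: 0, 81: 0, 84: 0, 87: 0}
1 {-90: 0, -87: 0, -84: 0, -81: 0, -78: 0, -75: 9, -72: 50, -69: 50, -66: 47, -63: 36, -60: 40, -57: 11, -54: 0, -51: 0, -48: 0, -45: 0, -42: 0, -39: 0, -36: 0, -33: 0, -30: 0, -27: 0, -24: 0, -21: 0, -18: 0, -15: 0, -12: 0, -9: 0, -6: 0, -3: 0, 0: 0, 3: 0, 6: 0, 9: 0, 12: 0, 15: 0, 18: 0, 21: 0, 24: 0, 27: 0, 30: 0, 33: 0, 36: 0, 39: 0, 42: 0, 45: 0, 48: 0, 51: 0, 54: 0, 57: 0, 60: 0, 63: 0, 66: 0, 69: 0, 72: 0, 75: 0, 78: 0, 81: 0, 84: 0, 87: 0}
```

View pics/f.png

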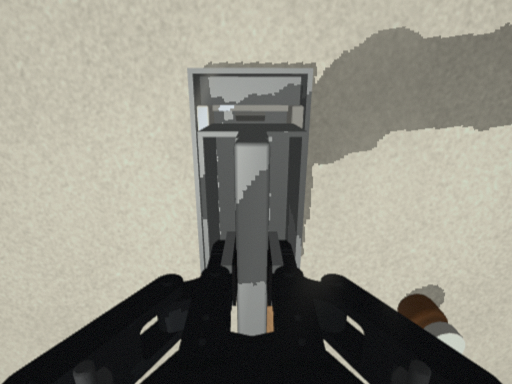

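The tote sits squarely over the dock, low ends together at the bottom of the picture, with the rails' far ends visible at rows 105-130. I correct about 2 mm and lower slowly to feel for the rails.

Request:
apply_moves(delta_rot=[[0,0,0.01],[0,0,0],[0,0,0],[0,0,0],[0,0,0],[0,0,0],[0,0,0],[0,0,0],[0,0,0],[0,0,0]], xyz=[[0.06,-0.05,0],[0,0,0],[0,0,0.08],[0,0,0.08],[0,0,0.08],[0,0,0.08],[0,0,0.08],[0,0,0.04],[0,0,0],[0,0,0]], hand=[1,1,1,1,1,1,1,1,1,1])

```text
clock: 9.48
position: [587.0, -174.9, 122.7]
ee_rot: [0.047, 0.999, -0.0, -0.0]
contact_force: [-0.0, -0.1, -3.1]
gripper_width: 14.9
grasp_force: 60.2
```

Request:
apply_moves(delta_rot=[[0,0,0],[0,0,0],[0,0,0],[0,0,0]], xyz=[[0,0,0.04],[0,0,0.04],[0,0,0],[0,0,0]], hand=[1,1,1,1])

```text
clock: 9.82
position: [586.9, -174.9, 120.7]
ee_rot: [0.047, 0.999, 0.0, -0.0]
contact_force: [-0.2, 0.6, -2.6]
gripper_width: 15.4
grasp_force: 60.2
```

Request:
apply_moves(delta_rot=[[0,0,0],[0,0,0],[0,0,0],[0,0,0],[0,0,0]], xyz=[[0,0,0.04],[0,0,0.04],[0,0,0.04],[0,0,0],[0,0,0]], hand=[1,1,1,1,1])

```text
clock: 10.23
position: [586.9, -174.9, 117.7]
ee_rot: [0.047, 0.999, 0.0, -0.0]
contact_force: [0.2, -0.5, -3.5]
gripper_width: 14.8
grasp_force: 60.2
```

The lugs entered the slots without contact. I continue down to just above the leaves.

Request:
apply_moves(delta_rot=[[0,0,0],[0,0,0],[0,0,0],[0,0,0],[0,0,0],[0,0,0],[0,0,0]], xyz=[[0,0,0.05],[0,0,0.05],[0,0,0.05],[0,0,0.05],[0,0,0.05],[0,0,0],[0,0,0]], hand=[1,1,1,1,1,1,1])

```text
clock: 10.82
position: [586.9, -174.9, 111.4]
ee_rot: [0.047, 0.999, -0.0, -0.0]
contact_force: [-0.6, 0.9, -4.0]
gripper_width: 15.0
grasp_force: 60.2
```

Request:
apply_moves(delta_rot=[[0,0,0],[0,0,0],[0,0,0],[0,0,0],[0,0,0],[0,0,0],[0,0,0]], xyz=[[0,0,0.05],[0,0,0.05],[0,0,0.05],[0,0,0.05],[0,0,0.05],[0,0,0],[0,0,0]], hand=[1,1,1,1,1,1,1])

```text
clock: 11.4
position: [586.9, -174.9, 105.2]
ee_rot: [0.047, 0.999, -0.0, -0.0]
contact_force: [0.7, -0.1, -2.7]
gripper_width: 14.7
grasp_force: 60.2
```

Request:
apply_moves(delta_rot=[[0,0,0],[0,0,0],[0,0,0],[0,0,0],[0,0,0],[0,0,0]], xyz=[[0,0,0.04],[0,0,0.04],[0,0,0.04],[0,0,0.04],[0,0,0],[0,0,0]], hand=[1,1,1,1,1,1])

```text
clock: 11.9
position: [587.1, -174.9, 101.3]
ee_rot: [0.047, 0.999, -0.0, 0.0]
contact_force: [0.1, -0.4, -3.4]
gripper_width: 14.8
grasp_force: 60.2
```

Request:
apply_moves(delta_rot=[[0,0,0],[0,0,0],[0,0,0],[0,0,0]], xyz=[[0,0,0.04],[0,0,0.04],[0,0,0],[0,0,0]], hand=[1,1,1,1])

```text
clock: 12.23
position: [587.3, -174.9, 99.5]
ee_rot: [0.047, 0.999, -0.0, 0.0]
contact_force: [1.2, 0.9, -2.9]
gripper_width: 15.0
grasp_force: 60.3
```

Request:
apply_moves(delta_rot=[[0,0,0],[0,0,0],[0,0,0],[0,0,0]], xyz=[[0,0,0.04],[0,0,0.04],[0,0,0],[0,0,0]], hand=[1,1,1,1])

```text
clock: 12.57
position: [587.3, -175.0, 97.8]
ee_rot: [0.047, 0.999, -0.0, 0.0]
contact_force: [0.4, -0.9, 0.2]
gripper_width: 14.8
grasp_force: 60.7
```

Request:
apply_moves(delta_rot=[[0,0,0],[0,0,0],[0,0,0],[0,0,0]], xyz=[[0,0,0.04],[0,0,0.04],[0,0,0],[0,0,0]], hand=[1,1,1,1])

```text
clock: 12.9
position: [587.5, -175.0, 96.0]
ee_rot: [0.047, 0.999, -0.0, 0.001]
contact_force: [-0.3, 0.4, 4.5]
gripper_width: 14.7
grasp_force: 61.3
```

Request:
apply_moves(delta_rot=[[0,0,0],[0,0,0],[0,0,0],[0,0,0]], xyz=[[0,0,0.04],[0,0,0.04],[0,0,0],[0,0,0]], hand=[1,1,1,1])

```text
clock: 13.23
position: [587.2, -174.9, 93.1]
ee_rot: [0.047, 0.999, -0.0, 0.0]
contact_force: [2.0, -0.8, 0.9]
gripper_width: 15.1
grasp_force: 60.9
```

Request:
apply_moves(delta_rot=[[0,0,0],[0,0,0],[0,0,0],[0,0,0]], xyz=[[0,0,0.04],[0,0,0.02],[0,0,0],[0,0,0]], hand=[1,1,1,1])

```text
clock: 13.57
position: [587.1, -174.9, 91.6]
ee_rot: [0.047, 0.999, 0.0, 0.0]
contact_force: [1.0, -0.9, 1.5]
gripper_width: 14.7
grasp_force: 60.8
```

Past the crest. I feel for the floor in small steps.

Request:
apply_moves(delta_rot=[[0,0,0],[0,0,0],[0,0,0],[0,0,0]], xyz=[[0,0,0.03],[0,0,0.03],[0,0,0],[0,0,0]], hand=[1,1,1,1])

```text
clock: 13.9
position: [587.1, -174.9, 90.3]
ee_rot: [0.047, 0.999, 0.0, 0.0]
contact_force: [1.0, 0.2, 1.6]
gripper_width: 14.7
grasp_force: 60.9
```

Request:
apply_moves(delta_rot=[[0,0,0],[0,0,0],[0,0,0],[0,0,0]], xyz=[[0,0,0.03],[0,0,0.02],[0,0,0],[0,0,0]], hand=[1,1,1,1])

```text
clock: 14.23
position: [587.1, -174.9, 89.0]
ee_rot: [0.047, 0.999, 0.0, 0.0]
contact_force: [2.1, 0.3, 1.1]
gripper_width: 14.6
grasp_force: 60.9
```

Request:
apply_moves(delta_rot=[[0,0,0],[0,0,0],[0,0,0]], xyz=[[0,0,0.03],[0,0,0],[0,0,0]], hand=[1,1,1])

```text
clock: 14.48
position: [587.0, -174.9, 88.3]
ee_rot: [0.047, 0.999, 0.0, 0.0]
contact_force: [2.3, -0.0, 1.6]
gripper_width: 14.7
grasp_force: 60.9
```

Request:
apply_moves(delta_rot=[[0,0,0],[0,0,0],[0,0,0]], xyz=[[0,0,0.03],[0,0,0],[0,0,0]], hand=[1,1,1])

```text
clock: 14.73
position: [587.0, -174.9, 87.5]
ee_rot: [0.047, 0.999, 0.0, 0.0]
contact_force: [2.1, -0.1, 1.7]
gripper_width: 14.7
grasp_force: 60.9
```

Request:
apply_moves(delta_rot=[[0,0,0],[0,0,0],[0,0,0]], xyz=[[0,0,0.03],[0,0,0],[0,0,0]], hand=[1,1,1])

```text
clock: 14.98
position: [587.2, -174.9, 87.3]
ee_rot: [0.047, 0.999, -0.0, 0.0]
contact_force: [1.1, 0.6, 4.5]
gripper_width: 15.1
grasp_force: 61.3
```

It stopped with rising force, at the expected height of about 87.3. One small confirming press.

Request:
apply_moves(delta_rot=[[0,0,0],[0,0,0],[0,0,0]], xyz=[[0,0,0.04],[0,0,0],[0,0,0]], hand=[1,1,1])

```text
clock: 15.23
position: [587.3, -174.8, 87.2]
ee_rot: [0.047, 0.999, -0.0, 0.0]
contact_force: [-0.2, 1.9, 9.3]
gripper_width: 14.4
grasp_force: 61.9
```

Home on the floor: firm at 12 N, no further travel. I ease off, open, back straight up and check.

Request:
apply_moves(delta_rot=[[0,0,0],[0,0,0],[0,0,0],[0,0,0],[0,0,0],[0,0,0],[0,0,0],[0,0,0],[0,0,0],[0,0,0],[0,0,0],[0,0,0],[0,0,0],[0,0,0],[0,0,0],[0,0,0],[0,0,0],[0,0,0],[0,0,0],[0,0,0]], xyz=[[0,0,-0.06],[0,0,0],[0,0,0],[0,0,0],[0,0,0],[0,0,0],[0,0,0],[0,0,0],[0,0,0],[0,0,-0.2],[0,0,-0.5],[0,0,-0.8],[0,0,-0.8],[0,0,-0.8],[0,0,-0.8],[0,0,-0.8],[0,0,-0.8],[0,0,-0.4],[0,0,0],[0,0,0]], hand=[1,-1,-1,-1,-1,-1,-1,-1,-1,-1,-1,-1,-1,-1,-1,-1,-1,-1,-1,-1])

```text
clock: 16.9
position: [586.8, -174.7, 234.7]
ee_rot: [0.047, 0.999, 0.0, 0.0]
contact_force: [-0.3, -0.2, -0.1]
gripper_width: 85.5
grasp_force: 0.0
```

```bash
python3 - <<'E'
from h import *
s=arm.read_state(); T=(s["position"],s["ee_rot"]); p=eyes.get_image("wrist"); print(s["clock"],T[0],s["contact_force"],s["gripper_width"])
P,ok=cloud(p,T); a=np.radians(-5.42); c=np.array([583.47,-174.55]); e=np.array([np.cos(a),np.sin(a)]); n=np.array([-e[1],e[0]])
l=(P[...,:2]-c)@e; w=(P[...,:2]-c)@n; z=P[...,2]
k=ok&(z>98)&(z<125)&(abs(l)<80)&(abs(w)<20); print("bar",k.sum(),"z",np.percentile(z[k],[5,50,95]),cv2.minAreaRect(np.stack([l[k],w[k]],1).astype(np.float32)),"tilt x",np.polyfit(l[k],z[k],1))
k=ok&(abs(z-68)<6)&(abs(l)<80)&(abs(w)<45); print("rim",k.sum(),np.median(z[k]),np.percentile(l[k],[1,99]),np.percentile(w[k],[1,99]))
t=eyes.get_image("top"); P,ok=cloud(t); z=P[...,2]; k=ok&(z>96)&(z<125)&(np.hypot(P[...,0]-587,P[...,1]+174)<70); print("top bar z",k.sum(),np.median(z[k]) if k.any() else None)
cv2.imwrite("pics/g.png",np.hstack([p["frame"],t["frame"]])[:,:,::-1]); i=cv2.imread("pics/g.png"); cv2.imwrite("pics/g.png",cv2.resize(i,None,fx=.78,fy=.78))
E
```

```text
16.9 [ 586.75985699 -174.71400944  234.7194236 ] [-0.29782159 -0.21621618 -0.09284704] 85.48190044536723
bar 1938 z [109.11586088 110.59029619 111.75070027] ((4.091270446777344, -0.052280426025390625), (129.8379364013672, 16.006208419799805), 0.09100330621004105) tilt x [2.88482108e-03 1.10485186e+02]
rim 757 66.64723339681186 [-60.8283076   67.40428423] [-31.81893133  31.98683521]
top bar z 430 111.13779041322388
```

View pics/g.png

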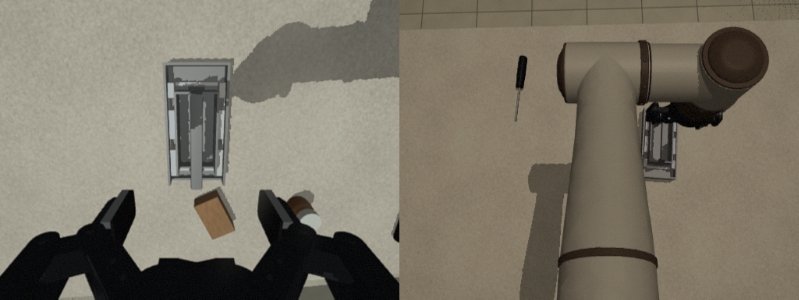

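The pictures show the tote nested (left panel, columns 165-232, rows 60-188) with both low ends together and the gripper clear. The bar top is 8.3 mm above its bench reading, matching the 8 mm floor, and the tote is 4 mm off the dock's middle in x and 0 in y. I hand in.

```bash
python3 -c "
from bench import arm
print(arm.job_done())"
```

```text
the job is handed in; nothing more can be done
None
```

The job is handed in, with no verdict shown: the tote sits home on the lower tote's floor, low ends together, released and at rest, highest force reading about 9 N; both low ends already faced the same way, so I turned it only about 8° instead of the half turn described.

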